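# Spot a drill point with a spring-loaded centre punch

## Task

Take the red-handled spring-loaded centre punch out of its grey stand, put its tip into the funnel-shaped bush on the drill jig, and press it straight down on the brass blank inside until its hidden spring snaps, so that the drill point is marked. Stop pressing once it snaps: never lean on the jig with more than 20 N. Then put the punch back in its stand, upright and fully down, let go of it, and leave the jars, the bottle and the plaster model where they are.

Things in the scene. Friction and masses are not known exactly. Their poses are not given: they have to be found in the camera images.
- punch_grip (a point): centre of the punch's red square grip (16x16 mm, 44 mm long along the punch), half-way up it; z points up along the punch, x and y are square to the grip's flat faces; either pair of faces may be gripped, the yaw differs. A steel collar 32 mm across and 6 mm thick lies directly below the grip, its underside 28 mm below this point; a cap ends 28 mm above it
- punch_tip (a point): end of the punch's thin tip (6 mm across, round end), on its axis, 84 mm below the grip centre while cocked. Pressed, it yields against a hidden spring: force rises to about 10 N at 3 mm of travel, then falls; at about 5 mm the spring snaps over, the tip jumps in to 7.5 mm, the force drops to nothing and the tip stays in (76 mm below the grip centre). Pressed about 3 mm beyond the snap, it bears hard again
- jig: drill jig fixed to the bench: dark steel base plate 100x80x10 mm, above it an aluminium bush plate 56x72 mm with its top 42 mm over the bench and a brass blank under that plate. Origin at the centre of its underside, z up, x along the 100 mm side. Its place and yaw differ from start to start
- bush_mouth (a point): centre of the bush's mouth at the top of the aluminium plate, 42 mm over the bench: a funnel 22 mm across and 6 mm deep leading into a straight bore 10 mm across; the plate is 10 mm thick. The blank's surface lies somewhere between 10 and 24 mm below this point: its thickness differs from start to start and is not reported; it has to be felt
- stand: grey plastic block 64x64 mm, 64 mm high, on a black foot 84x84 mm, fixed to the bench; origin at the centre of its underside. Its place differs from start to start and it may stand left or right of the jig
- stand_mouth (a point): centre of the mouth of the stand's upright round hole, 64 mm over the bench: 24 mm across, through to the foot 5 mm over the bench, with a 3 mm chamfer. Fully home, the punch's collar rests on the top of the block, so that the grip centre is 28 mm above this point and the tip hangs free
- jar_blue: white screw jar with a blue lid, 48 mm across, 62 mm high; bystander; origin at the centre of its underside
- cast_white: white plaster jaw model on a pale yellow base, 66x70 mm, 47 mm high; bystander; origin at the centre of its underside
- jar_red: white screw jar with a red lid, 40 mm across, 57 mm high; bystander; origin at the centre of its underside
- bottle_white: white plastic dropper bottle with a pointed cap, 36 mm across, 105 mm high; bystander; origin at the centre of its underside
- punch: the same punch as a whole: origin at the end of its cocked tip, 84 mm below the grip centre, z up along the punch; 112 mm long, about 0.2 kg. Below the collar its steel body is 18 mm across for 10 mm, then tapers to 12 mm across at 48 mm below the grip centre, where the thin tip sticks out
There are look-alikes about, which are no part of the job. Leave any orange look-alike of the stand alone. Leave any blue or orange look-alike of the punch alone.

How it is judged:
On the way, in this order (a step that is already met when the one before it is completed fails the run):
1. the punch is drawn up out of the stand, still cocked (height (world z) of punch_tip above 0.066 m and z of punch_tip in the frame of punch_grip below -0.081 m), for 0.05 s.
2. the tip is in the bush, upright and still cocked (horizontal distance between punch_tip and bush_mouth below 0.004 m and z of punch_tip in the frame of jig below 0.038 m and angle between punch_grip's own z axis and vertical below 0.15 rad and z of punch_tip in the frame of punch_grip below -0.0815 m), for 0.05 s.
3. the spring has snapped with the tip in the bush and the punch upright (horizontal distance between punch_tip and bush_mouth below 0.004 m and z of punch_tip in the frame of jig below 0.046 m and angle between punch_grip's own z axis and vertical below 0.15 rad and z of punch_tip in the frame of punch_grip above -0.0785 m), for 0.05 s.
At the end, for the whole second after the job is handed in: The punch has snapped (tip drawn in 5.5 mm or more), stands in its stand with the grip centre 24 to 31 mm above the stand's mouth, within 8 mm of its axis and tilted less than 0.1 rad, and is released and at rest (below 0.02 m/s) (horizontal distance between punch_grip and stand_mouth below 0.008 m and z of punch_grip in the frame of stand between 0.088 and 0.095 m and angle between punch_grip's own z axis and vertical below 0.1 rad and z of punch_tip in the frame of punch_grip above -0.0785 m and linear speed of punch below 0.02 m/s); the robot touches nothing.
It fails at once if the jig is pressed by the punch or the robot with more than 20 N (contact force between any of punch, the fingers and jig above 20 N).
It fails at once if bystander moved more than 15 mm: jar_blue (distance of jar_blue from where it was at the start of the episode above 0.015 m).
It fails at once if bystander moved more than 15 mm: cast_white (distance of cast_white from where it was at the start of the episode above 0.015 m).
It fails at once if bystander moved more than 15 mm: jar_red (distance of jar_red from where it was at the start of the episode above 0.015 m).
It fails at once if bystander moved more than 15 mm: bottle_white (distance of bottle_white from where it was at the start of the episode above 0.015 m).
It also fails if it takes over 72 s, if anything falls off the work surface, if the arm or the gripper's body presses on something with over 40 N, if the wrist force passes 120 N, or if a joint passes its speed limit or range.

## Robot

A 7-joint arm with a two-finger parallel gripper is mounted at the origin on a cart in front of the work surface, level with it; the furniture and walls round the work are solid. World frame = base frame: x ahead of the robot, y to its left, z up, the work surface at z = 0. Lengths are in m, angles in rad, forces in N, time in s.
With the tool pointing down it reaches from about 0.4 to 0.85 m from the base axis. Payload 10.4 kg.
Tool frame: the origin (TCP) lies midway between the tips of the shut fingers; the grasp point (between the pads) lies 19 mm behind it; z points along the fingers, y is the line along which they close (so a half turn about z gives the same grasp; the last joint's range is limited). The gripper opens to 85 mm and grips with 20 to 120 N. Pads are 22 mm wide; open, the fingers measure 114 mm over their backs; the gripper's body (76 mm by 85 mm) begins 54 mm behind the grasp point. The pads swing forward as they close: fully open they stand 13 mm farther back than shut.
Start: joints at [-1.245, 0.332, -0.065, 1.46, 0.022, 1.35, -0.088], TCP at [0.214, 0.587, 0.231] pointing down, gripper open.
Joint ranges: [-2.6, 2.6], [-0.5, 2.12], [-1.47, 1.34], [0.16, 2.42], [-1.27, 4.41], [0.06, 2.06], [-2.6, 2.6]. Speed limits (rad/s): [2.22, 2.22, 2.79, 2.79, 3.14, 3.14, 3.14].

## Interface

Orientations are given as a unit quaternion [w, x, y, z].
In Python, from workcell import bot, optics gives the robot as it stands.
- The arm moves only by the shell command python3 -m crank 'ROWS' [OPENING] [FORCE]. ROWS is JSON, a list of rows, each a list of 6 numbers: the shift along the tool's x, y, z in mm, then the turn, a rotation vector about the tool's x, y, z in degrees. A call has 1 to 20 rows; each row is the pose to reach, as a shift and turn from the pose commanded when the call began, along the tool's axes at that moment; what a row does not reach only later rows make up. A row lasts 1/12 s, in which the tool goes at most 41.7 mm and 7.16 degrees, less where a joint would pass 70% of its speed; a pose out of reach is approached as far as the arm can. A call with a gripper value outside its range is refused whole. OPENING is the closure, from -1 (fully open) to 1 (shut), so that 0 is half open, set as the call begins (- or left out, the last holds). The fingers move at their own pace and stop on an object; FORCE is the grip in N (left out, the last holds). Time passes only in rows, so rows that repeat a pose let the fingers close. It gives the time, the measured TCP pose, the force, the opening and the grip force at its end, in the units of the state.
- bot.get_obs(): the state, without advancing time (a new reading comes with each control period).
- optics.read_camera(name): name is "scene" or "top"; returns the picture (400x640x3 uint8, red, green, blue); there is no depth.
- optics.camera_info(name): a dict with "vertical_fov" (degrees; the focal length in pixels is half the picture's height over the tangent of half this angle, whatever the lens; pixels are square), "cx", "cy" (the principal point, pixels), "distortion" ([k1, k2, p1, p2, k3] as OpenCV has them; the pictures are not rectified), "rvec" (rotation vector, rad) and "tvec" (3), from world to camera coordinates, as OpenCV has them. Camera axes: x right, y down, z forward; pixel columns grow to the right and rows downward; lengths in m; the calibration is good to about 2 mm. A picture is of the moment at which its call begins. camera_info takes no time and is no camera call.
- bot.close_job(): hands the job in; it is judged then, once.
Trained networks look in the newest picture that a camera, given by its name, has taken for a name from the list of things; names that differ only in an ending like _2 or _b are one class to them, and where a whole thing is asked for, a point or a joint stands for the part that bears it (a point fixed in the world has none). Each returns a list of dicts, best first, with "conf" (0 to 1); they miss things now and then, are a little off and sometimes report something else, mostly with a low value. They report only what shows in the picture. A call takes as long as a camera call. They do not tell look-alikes from the thing itself.
- optics.silhouettes(target, camera): "mask" (400x640 bool, what is visible of it) and "at" ([column, row] in pixels, amid what is visible of it).
The state is a dict: "time": time; "q": joint angles; "qd": joint speeds; "tau": joint torques, N m; "ee_pos": TCP position; "ee_rot": TCP orientation; "contact_force": force on the tool from outside, world axes, zero at the start; "wrist_torque": the same for the moment, N m; "grip_width": opening from 0.0 (shut) to 1.0 (fully open); "grasp_force": force on a finger pad.
Only numpy, scipy, OpenCV 4.12 (cv2) and the standard library are available. Lean on these libraries where they do the work, as an engineer would, in place of code of your own. Each camera call takes 0.05 s, during which the arm holds its last target. There are 200 camera calls.

## Working session

There is one attempt and no reset: what is moved stays moved. The work goes in short steps, Python scripts to look and compute and a shell command to move; the robot and the scene stay as the last step left them, time stands still between calls to the robot, and variables do not carry over. Pictures are saved under pics/ and viewed, at most 11 in all, crops included, and the job is handed in when it is done.

```bash
mkdir -p pics; ls; python3 - <<'E'
from workcell import bot, optics
import cv2
for n in("scene","top"):
    im=optics.read_camera(n); cv2.imwrite(f"pics/{n}0.png",im[:,:,::-1]); print(n,optics.camera_info(n))
    for t in("punch","punch_grip","jig","stand"):
        print(t,[(round(d["conf"],2),[round(float(v)) for v in d["at"]],int(d["mask"].sum())) for d in optics.silhouettes(t,n)])
print(bot.get_obs())
E
```

```text
pics
scene {'vertical_fov': 52.380071222981464, 'cx': 319.50610553247236, 'cy': 198.82345224865333, 'distortion': array([0.02406129, 0.        , 0.        , 0.        , 0.        ]), 'rvec': array([ 2.38824971, -0.53312296,  0.2121574 ]), 'tvec': array([-0.4834334 ,  0.24008704,  0.77975958])}
punch [(0.6, [297, 145], 183), (0.57, [235, 199], 306), (0.55, [278, 177], 244)]
punch_grip [(0.69, [235, 205], 273), (0.64, [296, 146], 216), (0.49, [272, 178], 267)]
jig [(0.91, [388, 303], 2154), (0.67, [350, 153], 368)]
stand [(0.91, [278, 191], 1188), (0.65, [249, 152], 1062)]
top {'vertical_fov': 48.94559044919638, 'cx': 318.18387359779496, 'cy': 203.9696941641949, 'distortion': array([-0.1139159,  0.       ,  0.       ,  0.       ,  0.       ]), 'rvec': array([ 2.09894812, -2.1436579 ,  0.19384862]), 'tvec': array([0.05547961, 0.55585082, 1.18796474])}
punch [(0.39, [258, 196], 104), (0.35, [410, 196], 863)]
punch_grip [(0.75, [294, 236], 746), (0.63, [303, 273], 95)]
jig [(0.64, [407, 203], 929)]
stand [(0.97, [295, 235], 688), (0.68, [235, 240], 844)]
{'time': 0.5, 'q': array([-1.24460217,  0.33225901, -0.06469268,  1.46013865,  0.02158047,
        1.3499012 , -0.08850302]), 'qd': array([-0.00090243, -0.00083787,  0.00101368, -0.00030226,  0.00118865,
       -0.00016982, -0.00024951]), 'tau': array([-1.07530377e-03, -6.24742985e+01,  4.84655157e-02, -3.91557670e+01,
        1.63372495e-02,  2.38498826e-03,  1.13086543e-05]), 'ee_pos': array([0.21358537, 0.58737354, 0.23128215]), 'ee_rot': array([-1.65638431e-05,  1.73519396e-01,  9.84830452e-01, -4.15072208e-06]), 'contact_force': array([-0.07198287,  0.05205872,  0.49594763]), 'wrist_torque': array([0.03540938, 0.01841283, 0.00426173]), 'grasp_force': 0.0, 'grip_width': 1.0009170747244647}
```

View pics/scene0.png

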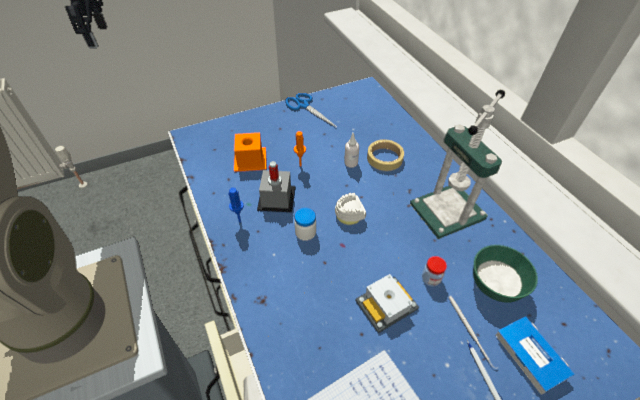

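View pics/top0.png

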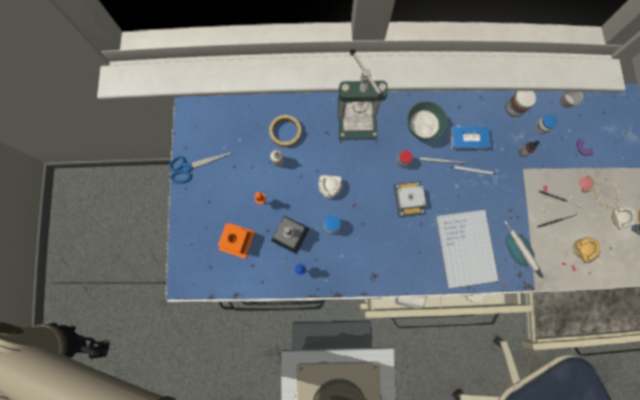

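Candidates. Punches: red-handled (scene 275,175; in the grey stand), orange (300,145) and blue (235,200), both look-alikes. Stands: grey (277,192), orange look-alike (249,152). I choose the red punch in the grey stand. Close crop to check:

```bash
python3 - <<'E'
import cv2,numpy as np
s=cv2.imread("pics/scene0.png");t=cv2.imread("pics/top0.png")
def c(im,u,v): return cv2.resize(im[v:v+60,u:u+80],None,fx=5,fy=5,interpolation=cv2.INTER_CUBIC)
m=np.vstack([np.hstack([c(s,235,155),c(t,250,205)]),np.hstack([c(s,350,270),c(t,370,170)])])
cv2.imwrite("pics/m.png",m)
E
```

```text
(no output)
```

View pics/m.png

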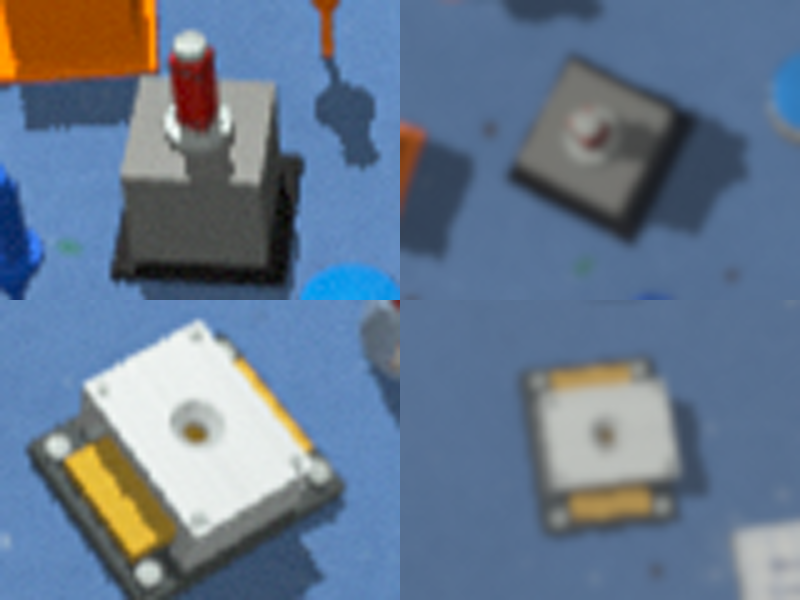

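The crop confirms it: red grip and steel collar seated in the grey stand (scene ~275,175), and the jig bush at scene ~(389,294). Now positions.

```bash
cat > h.py <<'E'
import numpy as np,cv2
from workcell import bot,optics
from scipy.spatial.transform import Rotation as R
def cam(n):
    c=optics.camera_info(n); f=200/np.tan(np.radians(c["vertical_fov"]/2))
    return np.array([[f,0,c["cx"]],[0,f,c["cy"]],[0,0,1]]),c["distortion"],c["rvec"],c["tvec"]
def atz(n,uv,z):
    K,D,r,t=cam(n); p=cv2.undistortPoints(np.array([[uv]],float),K,D)[0,0]
    M=cv2.Rodrigues(r)[0]; d=M.T@[p[0],p[1],1]; o=-M.T@t
    return o+d*(z-o[2])/d[2]
def proj(n,P):
    K,D,r,t=cam(n); return cv2.projectPoints(np.atleast_2d(np.array(P,float)),r,t,K,D)[0][:,0]
E
python3 - <<'E'
from h import *
np.set_printoptions(precision=4,suppress=True)
O={"s1":("scene",235,155,0,0),"t1":("top",250,205,400,0),"s2":("scene",350,270,0,300),"t2":("top",370,170,400,300)}
def P(k,x,y,z):
    n,u,v,a,b=O[k]; return atz(n,((x-a+.5)/5-.5+u,(y-b+.5)/5-.5+v),z)[:2]
for k,pts in {"s2":[(85,385),(203,320),(318,455),(200,538),(197,423)],"t2":[(535,382),(663,375),(682,475),(549,490),(604,432)]}.items():
    q=np.array([P(k,*p,.042) for p in pts]); print(k,q,"mean",q[:4].mean(0)); 
    for i in range(4): e=q[(i+1)%4]-q[i]; print(np.linalg.norm(e),np.degrees(np.arctan2(e[1],e[0])))
for k,pts in {"s1":[(140,78),(278,85),(265,183),(122,178)],"t1":[(575,57),(677,115),(625,220),(518,165)]}.items():
    q=np.array([P(k,*p,.064) for p in pts]); print(k,q,"mean",q[:4].mean(0)); 
    for i in range(4): e=q[(i+1)%4]-q[i]; print(np.linalg.norm(e),np.degrees(np.arctan2(e[1],e[0])))
print("cap",P("s1",190,38,.120),P("t1",597,120,.12),"collar",P("s1",199,127,.068),P("t1",588,135,.07))
E
python3 - <<'E'
import cv2,sys
sys.path.insert(0,'.')
s=cv2.imread("pics/scene0.png")
cv2.imwrite("pics/g.png",cv2.resize(s[158:188,258:298],None,fx=16,fy=16,interpolation=cv2.INTER_CUBIC))
E
```

```text
s2 [[ 0.5452 -0.1916]
 [ 0.6022 -0.1864]
 [ 0.6108 -0.2546]
 [ 0.5525 -0.2639]
 [ 0.5762 -0.2238]] mean [ 0.5777 -0.2241]
0.05721257019344112 5.148102889685316
0.06868683556103072 -82.74940504444257
0.05904196746684739 -170.87233744392267
0.07274291104521524 95.80413815476166
t2 [[ 0.6065 -0.1828]
 [ 0.6092 -0.2574]
 [ 0.5503 -0.2645]
 [ 0.5433 -0.1874]
 [ 0.5763 -0.221 ]] mean [ 0.5773 -0.223 ]
0.07467245729256461 -87.96202785082932
0.05930228082421503 -173.08975984741986
0.07748148814208829 95.19817351741183
0.06340279294984544 4.158139166863952
s1 [[0.466  0.1699]
 [0.5235 0.1384]
 [0.4942 0.0837]
 [0.4366 0.1137]] mean [0.48   0.1264]
0.06558509284890973 -28.77448658351087
0.06197866662716637 -118.18666925956926
0.064926312211855 152.51240487813556
0.0634471053740979 62.40949924849871
t1 [[0.5226 0.1379]
 [0.4889 0.0816]
 [0.4313 0.1111]
 [0.4628 0.1699]] mean [0.4764 0.1251]
0.06564969323074153 -120.91190770258589
0.06468955361050728 152.88939900445263
0.06674645204927349 61.8031858421978
0.06778775104169772 -28.149603610676596
cap [0.4804 0.13  ] [0.4796 0.122 ] collar [0.4786 0.125 ] [0.478  0.1306]
```

View pics/g.png

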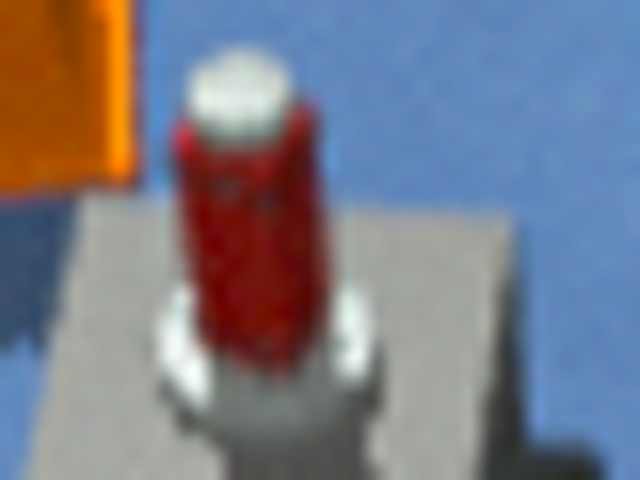

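The crop shows the grip's lower front edge running from about (270.8,179.5) through a corner at (275.8,181.4) to (278.3,178.5). The grip yaw follows from that.

```bash
python3 - <<'E'
from h import *
q=[atz("scene",((x+.5)/16-.5+258,(y+.5)/16-.5+158),.07)[:2] for x,y in[(205,345),(285,375),(328,325)]]
for a,b in((0,1),(1,2)):
    e=q[b]-q[a]; print(np.linalg.norm(e),np.degrees(np.arctan2(*e[::-1])))
# predicted projections for grip yaws, and gray/red masks
for yaw in range(0,90,15):
    a=np.radians(yaw+45+90*np.arange(4)); P=np.c_[.479+.0113*np.cos(a),.1265+.0113*np.sin(a),a*0+.07]
    print(yaw,np.round((proj("scene",P)-[258,158]+.5)*16-.5).astype(int).tolist())
o=bot.get_obs();Rm=R.from_quat(np.roll(o["ee_rot"],-1)).as_matrix();print(Rm,o["ee_pos"])
E
```

```text
0.013223265430712066 -51.24375949822005
0.011340880624208757 35.55582129880695
0 [[299, 289], [196, 323], [236, 396], [340, 362]]
15 [[279, 286], [190, 337], [256, 400], [345, 348]]
30 [[259, 286], [189, 352], [276, 399], [346, 333]]
45 [[239, 291], [194, 366], [296, 395], [341, 318]]
60 [[221, 299], [204, 379], [314, 387], [331, 306]]
75 [[206, 309], [218, 389], [329, 375], [316, 296]]
[[-9.39782038e-01  3.41774369e-01 -3.40656157e-05]
 [ 3.41774370e-01  9.39782039e-01 -2.42721891e-06]
 [ 3.11846926e-05 -1.39238111e-05 -9.99999999e-01]] [0.21358537 0.58737354 0.23128215]
```

```bash
python3 -m crank '[[-30,-25,3,0,0,4],[-60,-50,5,0,0,8],[-90,-75,8,0,0,12],[-120,-100,10,0,0,15],[-150,-126,12,0,0,18],[-180,-151,14,0,0,21],[-210,-177,16,0,0,24],[-240,-202,18,0,0,26],[-270,-227,20,0,0,28],[-300,-252,22,0,0,30],[-330,-278,24,0,0,31],[-360,-303,26,0,0,32],[-385,-324,28,0,0,33],[-400,-337,30,0,0,33],[-407,-342,31,0,0,33],[-407,-342,31,0,0,33],[-407,-342,31,0,0,33],[-407,-342,31,0,0,33]]' -1 80
python3 - <<'E'
from h import *
for n in("scene","top"): cv2.imwrite(f"pics/{n}1.png",optics.read_camera(n)[:,:,::-1])
s=cv2.imread("pics/scene1.png");t=cv2.imread("pics/top1.png")
c=lambda im,u,v: cv2.resize(im[v:v+150,u:u+100],None,fx=4,fy=4,interpolation=cv2.INTER_CUBIC)
cv2.imwrite("pics/n.png",np.hstack([c(s,225,80),c(t,240,160)]))
o=bot.get_obs();print(o["time"],o["q"],o["ee_pos"],R.from_quat(np.roll(o["ee_rot"],-1)).as_matrix().round(4).tolist())
E
```

```text
time: 2.0
ee_pos: [0.4786, 0.1287, 0.2003]
ee_rot: [-0.0, 0.445, 0.896, 0.0]
contact_force: [-0.6, 0.2, -0.4]
grip_width: 0.999
grasp_force: 0.0
2.1 [-0.71683074  0.05763846  0.37859286  1.8566055  -0.02301902  1.23148492
  0.3174676 ] [0.47864136 0.1284872  0.20034756] [[-0.6041, 0.7969, -0.0001], [0.7969, 0.6041, 0.0004], [0.0004, 0.0001, -1.0]]
```

View pics/n.png

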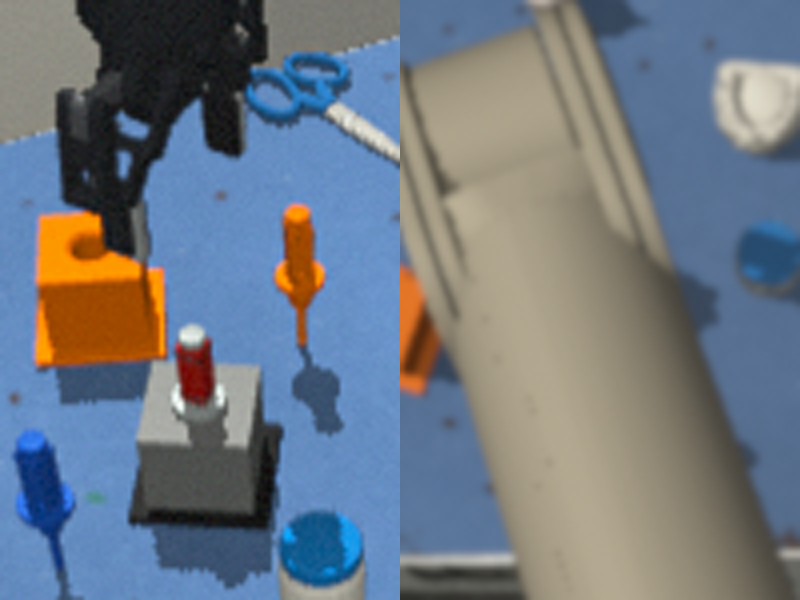

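```bash
python3 - <<'E'
from h import *
for n,uv in(("scene",(232.5,189)),("top",(300,269)),("scene",(299,133)),("top",(259,197))): print(n,uv,atz(n,uv,.112)[:2])
print(proj("scene",[[.4785,.1255,.12]]))
E
```

```text
scene (232.5, 189) [0.37695277 0.09794146]
top (300, 269) [0.37337172 0.09474861]
scene (299, 133) [0.57650101 0.2048021 ]
top (259, 197) [0.56821262 0.20297391]
[[272.54485427 163.7641848 ]]
```

```bash
python3 -m crank '[[-2,-1.5,20,0,0,0],[-2,-1.5,45,0,0,0],[-2,-1.5,70,0,0,0],[-2,-1.5,90,0,0,0],[-2,-1.5,105,0,0,0],[-2,-1.5,115,0,0,0],[-2,-1.5,120,0,0,0],[-2,-1.5,123,0,0,0],[-2,-1.5,123,0,0,0]]' -1 80
python3 -m crank '[[0,0,0,0,0,0],[0,0,0,0,0,0],[0,0,0,0,0,0],[0,0,0,0,0,0],[0,0,0,0,0,0],[0,0,0,0,0,0],[0,0,0,0,0,0],[0,0,0,0,0,0],[0,0,0,0,0,0],[0,0,0,0,0,0],[0,0,0,0,0,0],[0,0,0,0,0,0]]' 1 80
python3 - <<'E'
from h import *
t=cv2.imread
a=optics.read_camera("scene")[:,:,::-1]
cv2.imwrite("pics/c.png",cv2.resize(a[120:220,210:330],None,fx=5,fy=5,interpolation=cv2.INTER_CUBIC))
o=bot.get_obs();print(o["time"],o["ee_pos"],o["contact_force"],o["wrist_torque"])
E
```

```text
time: 2.85
ee_pos: [0.4793, 0.1248, 0.0774]
ee_rot: [0.0, 0.446, 0.895, 0.0]
contact_force: [-0.4, 0.7, 0.8]
grip_width: 0.998
grasp_force: 0.0
time: 3.85
ee_pos: [0.4794, 0.1245, 0.0777]
ee_rot: [0.0, 0.446, 0.895, 0.0]
contact_force: [-0.6, 0.0, 6.0]
grip_width: 0.177
grasp_force: 78.1
3.9 [0.47941756 0.12448222 0.07767922] [-1.53779645 -0.60307187  4.79537903] [-0.10146815  0.30786595  0.02091827]
```

View pics/c.png

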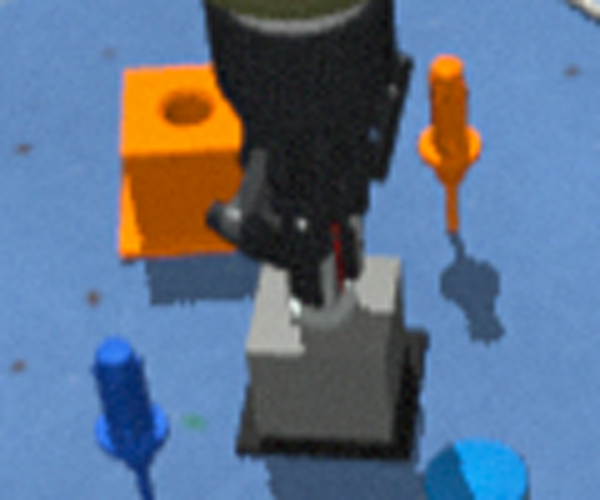

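```bash
python3 -m crank '[[0,0,-4,0,0,0],[0,0,-10,0,0,0],[0,0,-20,0,0,0],[0,0,-32,0,0,0],[0,0,-45,0,0,0],[0,0,-60,0,0,0],[0,0,-75,0,0,0],[0,0,-90,0,0,0],[0,0,-103,0,0,0],[0,0,-112,0,0,0],[0,0,-117,0,0,0],[0,0,-117,0,0,0],[0,0,-117,0,0,0]]' 1 80
python3 - <<'E'
from h import *
o=bot.get_obs();Rm=R.from_quat(np.roll(o["ee_rot"],-1)).as_matrix()
print(o["time"],o["ee_pos"],o["contact_force"],o["wrist_torque"],Rm.round(3).tolist())
print((Rm.T@(np.array([.577,-.2235,.150])-o["ee_pos"]))*1e3)
E
```

```text
time: 4.98
ee_pos: [0.479, 0.1243, 0.1941]
ee_rot: [-0.0, 0.446, 0.895, -0.0]
contact_force: [0.8, -0.1, -1.9]
grip_width: 0.17
grasp_force: 77.8
4.9833 [0.47904666 0.12434827 0.19405526] [ 0.78625777 -0.13459866 -1.9296751 ] [-0.00894357 -0.05400413 -0.01871717] [[-0.602, 0.798, -0.0], [0.798, 0.602, -0.0], [0.0, -0.0, -1.0]]
[-336.71400247 -131.22053475   44.03398466]
```

```bash
python3 -m crank '[[-8,-3,0,0,0,0],[-25,-10,0,0,0,0],[-52,-20,0,0,0,0],[-80,-31,0,0,0,0],[-108,-42,0,0,0,0],[-136,-53,0,0,0,0],[-164,-64,0,0,0,0],[-192,-75,0,0,0,0],[-220,-86,0,0,0,0],[-248,-97,0,0,0,0],[-276,-108,0,0,0,0],[-302,-118,5,0,0,0],[-322,-126,15,0,0,0],[-333,-130,27,0,0,0],[-337,-131,40,0,0,0],[-337,-131,51,0,0,0],[-337,-131,57,0,0,0],[-337,-131,59,0,0,0],[-337,-131,59,0,0,0],[-337,-131,59,0,0,0]]' 1 80
python3 - <<'E'
from h import *
for n in("scene","top"): cv2.imwrite(f"pics/{n}2.png",optics.read_camera(n)[:,:,::-1])
o=bot.get_obs();print(o["time"],o["ee_pos"],o["q"],o["contact_force"],R.from_quat(np.roll(o["ee_rot"],-1)).as_matrix().round(3).tolist())
s=cv2.imread("pics/scene2.png");t=cv2.imread("pics/top2.png")
c=lambda im,u,v: cv2.resize(im[v:v+75,u:u+50],None,fx=8,fy=8,interpolation=cv2.INTER_CUBIC)
cv2.imwrite("pics/d.png",np.hstack([c(s,365,245),c(t,385,160)]))
p=o["ee_pos"]
print(proj("scene",[p+[0,0,-.07],p+[0,0,-.014],[.577,-.2235,.042]]),proj("top",[[.577,-.2235,.042]]))
E
```

```text
time: 6.65
ee_pos: [0.5779, -0.2227, 0.1358]
ee_rot: [0.0, 0.446, 0.895, 0.0]
contact_force: [-0.3, 0.7, -1.6]
grip_width: 0.173
grasp_force: 77.8
6.75 [ 0.57798668 -0.22315335  0.13612908] [-0.18385892  0.43489516  0.61864675  1.62389445 -0.2694313   1.16803212
  1.1437584 ] [-0.29741759 -0.86950766 -1.20107156] [[-0.603, 0.798, 0.001], [0.798, 0.603, 0.0], [-0.001, 0.001, -1.0]]
[[391.4578121  287.47623096]
 [396.04897277 272.20003877]
 [389.29153546 293.89784555]] [[411.2555828  195.75668434]]
```

View pics/d.png

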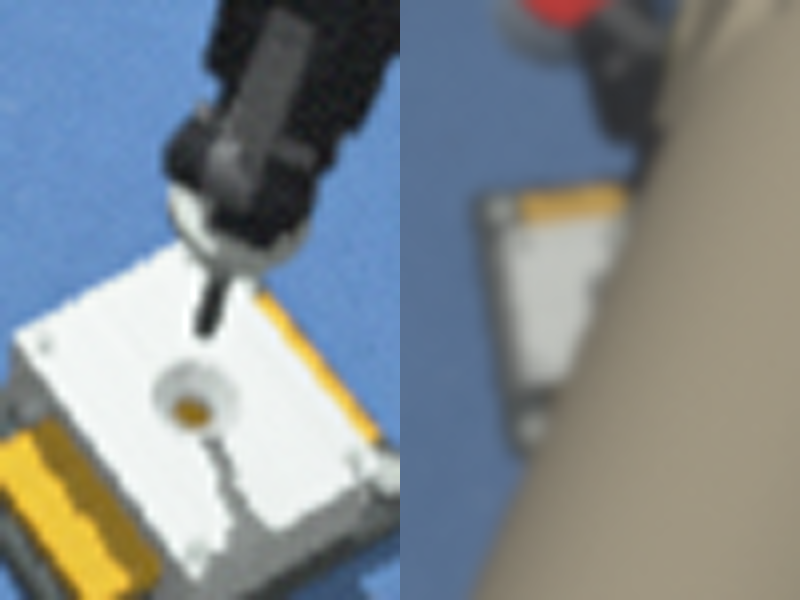

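```bash
python3 - <<'E'
from h import *
f=lambda x,y:((x+.5)/8-.5+365,(y+.5)/8-.5+245)
m=atz("scene",f(196,398),.042);o=bot.get_obs();Rm=R.from_quat(np.roll(o["ee_rot"],-1)).as_matrix()
for z in(.064,.066,.068):
    t=atz("scene",f(206,338),z);print(z,t,m,"shift tool mm",Rm.T@((m-t)*[1e3,1e3,0]), "tip-tcp",t-o["ee_pos"])
print("at base",atz("scene",f(219,275),.066+.036))
E
```

```text
0.064 [ 0.57765632 -0.22021701  0.064     ] [ 0.57613813 -0.22405873  0.042     ] shift tool mm [-2.15072281e+00 -3.52676708e+00 -2.27147830e-03] tip-tcp [-0.00033036  0.00293634 -0.07212908]
0.066 [ 0.57682362 -0.22101443  0.066     ] [ 0.57613813 -0.22405873  0.042     ] shift tool mm [-2.01621688e+00 -2.38170864e+00 -1.09254997e-03] tip-tcp [-0.00116305  0.00213892 -0.07012908]
0.068 [ 0.57599093 -0.22181185  0.068     ] [ 0.57613813 -0.22405873  0.042     ] shift tool mm [-1.88171096e+00 -1.23665020e+00  8.63783620e-05] tip-tcp [-0.00199575  0.0013415  -0.06812908]
at base [ 0.5729029  -0.22313411  0.102     ]
```

```bash
python3 -m crank '[[-2,-1.5,0,0,0,0],[-2,-1.5,3,0,0,0],[-2,-1.5,7,0,0,0],[-2,-1.5,11,0,0,0],[-2,-1.5,15,0,0,0],[-2,-1.5,18,0,0,0],[-2,-1.5,21,0,0,0],[-2,-1.5,23,0,0,0],[-2,-1.5,25,0,0,0],[-2,-1.5,25,0,0,0]]' 1 80
python3 -m crank '[[0,0,1,0,0,0],[0,0,2,0,0,0],[0,0,3,0,0,0],[0,0,4,0,0,0],[0,0,5,0,0,0],[0,0,5,0,0,0],[0,0,5,0,0,0]]' 1 80
python3 - <<'E'
from h import *
cv2.imwrite("pics/e.png",cv2.resize(optics.read_camera("scene")[245:320,365:415,::-1],None,fx=8,fy=8,interpolation=cv2.INTER_CUBIC))
o=bot.get_obs();print(o["time"],o["ee_pos"],o["contact_force"],o["wrist_torque"])
E
```

```text
time: 7.58
ee_pos: [0.5773, -0.226, 0.1098]
ee_rot: [-0.0, 0.446, 0.895, -0.0]
contact_force: [0.4, -0.6, -1.6]
grip_width: 0.179
grasp_force: 77.8
time: 8.17
ee_pos: [0.5775, -0.226, 0.1053]
ee_rot: [-0.0, 0.446, 0.895, 0.0]
contact_force: [-0.3, 0.2, -1.9]
grip_width: 0.174
grasp_force: 77.8
8.2167 [ 0.57751391 -0.22606376  0.10528877] [ 0.46318712  0.33415017 -1.79679245] [ 0.0113684  -0.0015648  -0.04602714]
```

View pics/e.png

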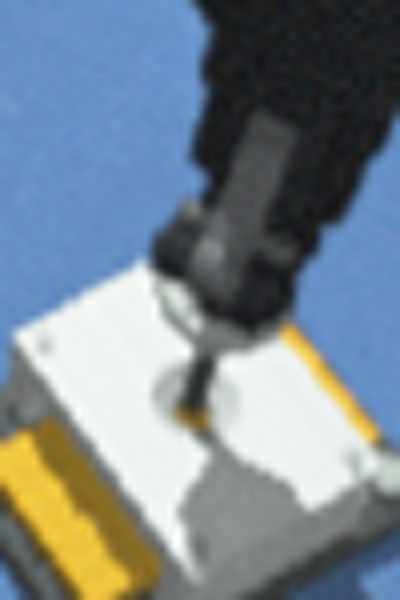

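The tip sits in the funnel at crop (195,405), over the brass in the bore, with no contact force yet. Next I feel downward.

```bash
python3 -m crank '[[0,0,0.7,0,0,0],[0,0,1.4,0,0,0],[0,0,2,0,0,0],[0,0,2,0,0,0]]' 1 80 | egrep 'pos|force'
python3 -m crank '[[0,0,0.7,0,0,0],[0,0,1.4,0,0,0],[0,0,2,0,0,0],[0,0,2,0,0,0]]' 1 80| egrep 'pos|force'
```

```text
ee_pos: [0.5774, -0.226, 0.1031]
contact_force: [0.0, 0.2, -1.6]
grasp_force: 77.8
ee_pos: [0.5774, -0.226, 0.1011]
contact_force: [-0.4, 0.6, -2.0]
grasp_force: 77.8
```

```bash
for i in 1; do python3 -m crank '[[0,0,0.7,0,0,0],[0,0,1.4,0,0,0],[0,0,2,0,0,0],[0,0,2,0,0,0]]' 1 80| egrep 'pos|contact'; done
python3 -m crank '[[0,0,0.7,0,0,0],[0,0,1.4,0,0,0],[0,0,2,0,0,0],[0,0,2,0,0,0]]' 1 80| egrep 'pos|contact'
```

```text
ee_pos: [0.5775, -0.226, 0.0991]
contact_force: [-0.3, -0.6, -1.8]
ee_pos: [0.5774, -0.226, 0.0971]
contact_force: [-0.5, -1.1, -2.0]
```

```bash
python3 -m crank '[[0,0,0.7,0,0,0],[0,0,1.4,0,0,0],[0,0,2,0,0,0],[0,0,2,0,0,0]]' 1 80| egrep 'pos|contact'
```

```text
ee_pos: [0.5774, -0.226, 0.0951]
contact_force: [-0.6, -1.4, -1.7]
```

```bash
python3 -m crank '[[-0.6,-0.4,0.7,0,0,0],[-0.6,-0.4,1.4,0,0,0],[-0.6,-0.4,2,0,0,0],[-0.6,-0.4,2,0,0,0]]' 1 80| egrep 'pos|contact'
```

```text
ee_pos: [0.5775, -0.2268, 0.0931]
contact_force: [0.5, -0.6, -3.0]
```

```bash
python3 -m crank '[[0,0,0.7,0,0,0],[0,0,1.4,0,0,0],[0,0,2,0,0,0],[0,0,2,0,0,0]]' 1 80| egrep 'pos|contact'
```

```text
ee_pos: [0.5774, -0.2267, 0.0911]
contact_force: [0.5, 0.4, -1.8]
```

```bash
python3 -m crank '[[0,0,0.7,0,0,0],[0,0,1.4,0,0,0],[0,0,2,0,0,0],[0,0,2,0,0,0]]' 1 80| egrep 'pos|contact'
```

```text
ee_pos: [0.5775, -0.2267, 0.0891]
contact_force: [-0.0, 0.5, -1.4]
```

```bash
python3 -m crank '[[0,0,0.5,0,0,0],[0,0,1,0,0,0],[0,0,1.5,0,0,0],[0,0,1.5,0,0,0]]' 1 80| egrep 'pos|contact'
```

```text
ee_pos: [0.5776, -0.2268, 0.0878]
contact_force: [-0.2, -0.1, -1.2]
```

```bash
python3 -m crank '[[0,0,0.5,0,0,0],[0,0,1,0,0,0],[0,0,1.5,0,0,0],[0,0,1.5,0,0,0]]' 1 80| egrep 'pos|contact'
```

```text
ee_pos: [0.5777, -0.2269, 0.0866]
contact_force: [-0.2, 0.7, 4.6]
```

```bash
python3 -m crank '[[0,0,0.5,0,0,0],[0,0,1,0,0,0],[0,0,1,0,0,0]]' 1 80| egrep 'pos|contact'
```

```text
ee_pos: [0.5778, -0.2269, 0.0859]
contact_force: [-2.1, 0.5, 6.6]
```

```bash
python3 -m crank '[[0,0,0.5,0,0,0],[0,0,1,0,0,0],[0,0,1,0,0,0]]' 1 80| egrep 'pos|contact'
```

```text
ee_pos: [0.5778, -0.227, 0.0851]
contact_force: [-2.3, 0.8, 7.6]
```

```bash
python3 -m crank '[[0,0,0.4,0,0,0],[0,0,0.8,0,0,0],[0,0,0.8,0,0,0]]' 1 80| egrep 'pos|contact'
```

```text
ee_pos: [0.5778, -0.227, 0.0842]
contact_force: [-2.1, 1.2, 7.1]
```

```bash
python3 -m crank '[[0,0,0.3,0,0,0],[0,0,0.6,0,0,0],[0,0,0.6,0,0,0]]' 1 80| egrep 'pos|contact'
```

```text
ee_pos: [0.5777, -0.2269, 0.0832]
contact_force: [-1.2, 0.4, 2.2]
```

```bash
python3 -m crank '[[0,0,0.3,0,0,0],[0,0,0.5,0,0,0],[0,0,0.5,0,0,0]]' 1 80| egrep 'pos|contact'
```

```text
ee_pos: [0.5772, -0.2266, 0.0818]
contact_force: [-0.6, -0.2, -1.7]
```

Snapped: the force peaked near 9.6 N net, then fell to the punch's weight alone. Now I withdraw.

```bash
python3 -m crank '[[0,0,0,0,0,0],[0,0,0,0,0,0],[0,0,-2,0,0,0],[0,0,-6,0,0,0],[0,0,-14,0,0,0],[0,0,-25,0,0,0],[0,0,-38,0,0,0],[0,0,-52,0,0,0],[0,0,-66,0,0,0],[0,0,-80,0,0,0],[0,0,-93,0,0,0],[0,0,-103,0,0,0],[0,0,-110,0,0,0],[0,0,-112,0,0,0],[0,0,-112,0,0,0]]' 1 80
python3 - <<'E'
from h import *
cv2.imwrite("pics/f.png",cv2.resize(optics.read_camera("scene")[190:310,350:450,::-1],None,fx=5,fy=5,interpolation=cv2.INTER_CUBIC))
o=bot.get_obs();Rm=R.from_quat(np.roll(o["ee_rot"],-1)).as_matrix()
print(o["time"],o["ee_pos"],o["contact_force"],Rm.round(3).tolist())
print((Rm.T@(np.array([.4792,.125,.194])-o["ee_pos"]))*1e3, proj("scene",[o["ee_pos"]+[0,0,-.062],o["ee_pos"]+[0,0,-.014]])-[350,190])
E
```

```text
time: 14.05
ee_pos: [0.5777, -0.2268, 0.1948]
ee_rot: [0.0, 0.446, 0.895, 0.0]
contact_force: [-0.1, -0.5, -2.4]
grip_width: 0.175
grasp_force: 77.9
14.1 [ 0.57743662 -0.22664199  0.19411209] [ 0.28791027 -0.61572601 -2.59644356] [[-0.602, 0.798, -0.0], [0.798, 0.602, 0.0], [0.0, -0.0, -1.0]]
[3.39900823e+02 1.33303840e+02 2.33386666e-01] [[47.73882368 80.9846112 ]
 [52.28674802 66.11514304]]
```

View pics/f.png

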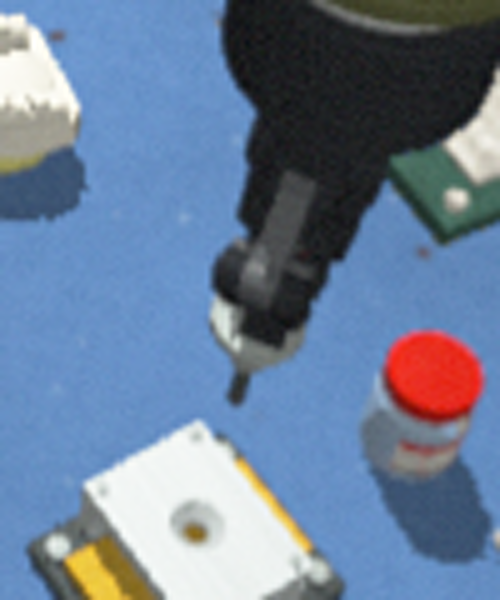

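The punch is clear of the jig with its tip retracted (crop 236,400, where a snapped tip should be) and it hangs upright. Back to the stand.

```bash
python3 -m crank '[[8,3,0,0,0,0],[25,10,0,0,0,0],[52,20,0,0,0,0],[80,31,0,0,0,0],[108,42,0,0,0,0],[136,53,0,0,0,0],[164,64,0,0,0,0],[192,75,0,0,0,0],[220,86,0,0,0,0],[248,97,0,0,0,0],[276,108,0,0,0,0],[302,118,0,0,0,0],[322,126,0,0,0,0],[334,131,0,0,0,0],[340,133,0,0,0,0],[340,133,0,0,0,0],[340,133,0,0,0,0]]' 1 80
python3 -m crank '[[0,0,5,0,0,0],[0,0,15,0,0,0],[0,0,28,0,0,0],[0,0,42,0,0,0],[0,0,54,0,0,0],[0,0,64,0,0,0],[0,0,72,0,0,0],[0,0,78,0,0,0],[0,0,82,0,0,0],[0,0,82,0,0,0]]' 1 80
python3 - <<'E'
from h import *
cv2.imwrite("pics/i.png",cv2.resize(optics.read_camera("scene")[120:220,210:330,::-1],None,fx=5,fy=5,interpolation=cv2.INTER_CUBIC))
E
```

```text
time: 15.52
ee_pos: [0.4789, 0.1242, 0.1941]
ee_rot: [-0.0, 0.446, 0.895, -0.0]
contact_force: [-0.3, -0.8, -2.9]
grip_width: 0.177
grasp_force: 77.9
time: 16.35
ee_pos: [0.4788, 0.1245, 0.1117]
ee_rot: [-0.0, 0.446, 0.895, -0.0]
contact_force: [-0.3, -0.5, -2.4]
grip_width: 0.182
grasp_force: 77.9
```

View pics/i.png

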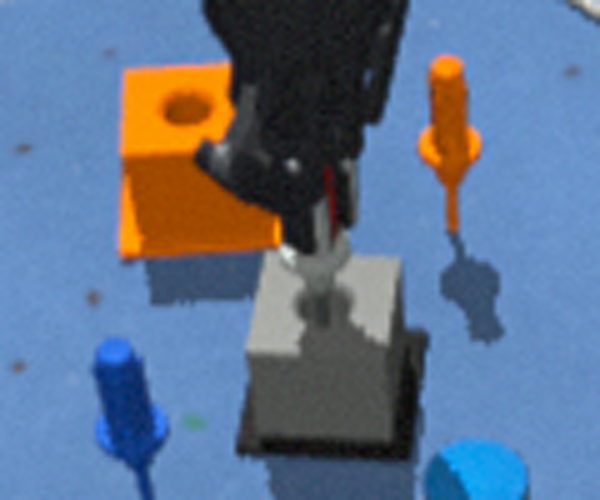

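The tip is entering the stand hole at crop (325,305), well centred.

```bash
python3 -m crank '[[0,0,4,0,0,0],[0,0,10,0,0,0],[0,0,16,0,0,0],[0,0,22,0,0,0],[0,0,27,0,0,0],[0,0,30,0,0,0],[0,0,32,0,0,0],[0,0,32,0,0,0]]' 1 80|egrep 'pos|contact'
python3 -m crank '[[0,0,0.5,0,0,0],[0,0,1,0,0,0],[0,0,1.5,0,0,0],[0,0,1.5,0,0,0]]' 1 80|egrep 'pos|contact'
```

```text
ee_pos: [0.4789, 0.1247, 0.0799]
contact_force: [-0.1, -1.1, -1.0]
ee_pos: [0.4791, 0.1248, 0.079]
contact_force: [-0.2, 0.6, -1.6]
```

```bash
python3 -m crank '[[0,0,0.5,0,0,0],[0,0,1,0,0,0],[0,0,1,0,0,0]]' 1 80|egrep 'pos|contact'
python3 -m crank '[[0,0,0.4,0,0,0],[0,0,0.7,0,0,0],[0,0,0.7,0,0,0]]' 1 80|egrep 'pos|contact'
```

```text
ee_pos: [0.479, 0.1248, 0.0779]
contact_force: [-0.2, 0.1, -1.9]
ee_pos: [0.4791, 0.1248, 0.0777]
contact_force: [-2.8, -1.1, 5.6]
```

```bash
python3 -m crank '[[0,0,0,0,0,0],[0,0,0,0,0,0],[0,0,0,0,0,0],[0,0,0,0,0,0],[0,0,0,0,0,0],[0,0,0,0,0,0],[0,0,0,0,0,0],[0,0,0,0,0,0],[0,0,0,0,0,0],[0,0,0,0,0,0]]' -1 80
python3 -m crank '[[0,0,-4,0,0,0],[0,0,-12,0,0,0],[0,0,-25,0,0,0],[0,0,-40,0,0,0],[0,0,-58,0,0,0],[0,0,-76,0,0,0],[0,0,-94,0,0,0],[0,0,-110,0,0,0],[0,0,-122,0,0,0],[0,0,-128,0,0,0],[0,0,-130,0,0,0],[0,0,-130,0,0,0]]' -1 80
python3 - <<'E'
from h import *
cv2.imwrite("pics/j.png",cv2.resize(optics.read_camera("scene")[130:330,210:450,::-1],None,fx=3,fy=3,interpolation=cv2.INTER_CUBIC))
E
```

```text
time: 18.73
ee_pos: [0.479, 0.1248, 0.0772]
ee_rot: [-0.0, 0.446, 0.895, 0.0]
contact_force: [-0.6, -0.1, -0.6]
grip_width: 1.003
grasp_force: 0.0
time: 19.73
ee_pos: [0.4791, 0.1248, 0.2075]
ee_rot: [0.0, 0.446, 0.895, 0.0]
contact_force: [0.2, -0.8, -0.9]
grip_width: 0.999
grasp_force: 0.0
```

View pics/j.png

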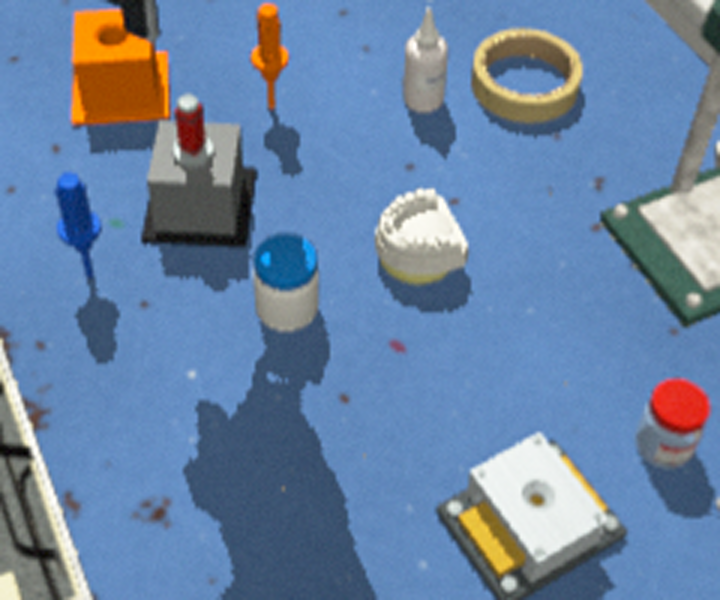

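The punch is upright and fully down in the grey stand (crop 190,130), the gripper is clear of it, and the jars, bottle and plaster model are where they were. Handing in.

```bash
python3 -c "
from workcell import bot
print(bot.close_job())"
```

```text
the job is handed in; nothing more can be done
None
```

The punch snapped in the bush (force peaked near 10 N, under the 20 N limit), is back upright and released in its grey stand, no bystander was disturbed, and the job is handed in; no verdict was returned.

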